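# Find and release the latched lamp key

### The arm

A 6-joint arm with a two-finger parallel gripper is mounted at the origin on a cart in front of the work surface, level with it; the furniture and walls round the work are solid. World frame = base frame: x ahead of the robot, y to its left, z up, the work surface at z = 0. Lengths are in m, angles in rad, forces in N, time in s.
With the tool pointing down it reaches from about 0.3 to 0.775 m from the base axis. Payload 14.6 kg.
Tool frame: the origin (TCP) lies at the very end of the fingers, on their centre line; the grasp point (between the pads) lies 19 mm behind it; z points along the fingers, x is the direction in which the jaws open and shut, and the axes are right-handed (so a half turn about z gives the same grasp; the last joint's range is limited). The gripper opens to 94 mm and grips with 3 to 60 N. Pads are 16 mm wide; open, the fingers measure 119 mm over their backs; the gripper's body (75 mm by 177 mm) begins 78 mm behind the grasp point.
Start: joints at [-1.311, 0.3, 1.521, -0, 1.321, -0.067], TCP at [0.177, -0.521, 0.205] pointing down, gripper open.
Joint ranges: [-3.03, 3.03], [-0.79, 2.21], [0.23, 2.52], [-1.04, 4.18], [0, 3.07], [-2.55, 2.55]. Speed limits (rad/s): [2.22, 2.22, 2.57, 3.14, 3.14, 3.14].

### API

Orientations are given as [roll, pitch, yaw] about the fixed x, y, z axes, in that order (R = Rz(yaw) Ry(pitch) Rx(roll)).
In Python, from station import ctrl gives the robot as it stands.
- The arm moves only by the shell command python3 -m inch 'ROWS' [FORCE]. ROWS is JSON, one flat list of numbers, 7 for each row, row after row: the shift along the tool's x, y, z in cm, then the turn, a rotation vector about the tool's x, y, z in rad, then the opening, from 0 (shut) to 1 (fully open). In form: [tx, ty, tz, wx, wy, wz, claw, tx, ty, tz, wx, wy, wz, claw, ...]. A call has 1 to 20 rows; each row shifts and turns the commanded pose from where the row before left it, along the tool's axes as they then stand; what a row does not reach is not made up. A row lasts 1/8 s, in which the tool goes at most 62.5 mm and 10.7 degrees, less where a joint would pass 70% of its speed; a pose out of reach is approached as far as the arm can. A call is refused whole if a number of a shift passes 6.25 or a number of a turn 0.188, either way. A call with a gripper value outside its range is refused whole. The fingers move at their own pace and stop on an object; FORCE is the grip in N (left out, the last holds). Time passes only in rows, so rows that do not move let the fingers close. It gives the time, the measured TCP pose, the force and the opening at its end, in the units of the state.
- ctrl.get_obs(): the state, without advancing time (a new reading comes with each control period).
- ctrl.camera(name): name is "side" or "top"; returns (picture, depth): 480x640x3 uint8, red, green, blue; 480x640 float32, m along the optical axis (not along the pixel's ray), 0 where there is no reading.
- ctrl.camera_params(name): a dict with "vertical_fov" (degrees; the focal length in pixels is half the picture's height over the tangent of half this angle, whatever the lens; pixels are square), "cx", "cy" (the principal point, pixels), "distortion" ([k1, k2, p1, p2, k3] as OpenCV has them; the pictures are not rectified), "camera_from_world" (4x4, takes a point from world to camera coordinates). Camera axes: x right, y down, z forward; pixel columns grow to the right and rows downward; lengths in m; the calibration is good to about 2 mm. A picture is of the moment at which its call begins. camera_params takes no time and is no camera call.
- ctrl.hand_in(): hands the job in, once; it reports no verdict.
Trained networks look in the newest picture that a camera, given by its name, has taken for a name from the list of things; names that differ only in an ending like _2 or _b are one class to them, and where a whole thing is asked for, a point or a joint stands for the part that bears it (a point fixed in the world has none). Each returns a list of dicts, best first, with "score" (0 to 1); they miss things now and then, are a little off and sometimes report something else, mostly with a low value. They report only what shows in the picture. A call takes as long as a camera call.
- ctrl.spot_in(camera, label): "bbox" ([centre column, centre row, width, height] in pixels, round what is visible of it).
- ctrl.place_of(camera, label): "centre" ([column, row] in pixels: a listed point, or the origin of a listed thing).
The state is a dict: "time_s": time; "qpos": joint angles; "joint_vel": joint speeds; "tau": joint torques, N m; "ee_pos": TCP position; "eef_rot": TCP orientation; "force": force on the tool from outside, world axes, zero at the start; "moment": the same for the moment, N m; "grip_width": finger opening in m.
Only numpy, scipy, OpenCV 4.12 (cv2) and the standard library are available. Lean on these libraries where they do the work, as an engineer would, in place of code of your own. Each camera call takes 0.05 s, during which the arm holds its last target. There are 200 camera calls.

### The job

One of the four identical keys of the lamp switch box has been left latched down. With the gripper's fingertips tap each key lightly, one at a time from left to right (as seen from the robot), without pressing any of them down, to find the latched one; after the fourth tap, press the latched key fully down and let go, so that it springs up and all four keys stand up level. Grasp nothing, do not press the other three keys down, and leave the eyepiece, the small pot and the jar where they stand.

Things in the scene. Friction and masses are not known exactly. Their poses are not given: they have to be found in the camera images.
- switch_box: grey lamp switch box fixed to the worktop, 124 mm front to back (its x), 224 mm wide (y, to its left), flat deck 50 mm above the worktop; origin at the centre of its underside. Its front (-x) faces the robot, turned up to 0.4 rad. Four keys stand in a row at x = 0, y = +66, +22, -22 and -66 mm (first to fourth from the left)
- row_centre (a point): point on the box's deck, 50 mm above the worktop, midway between the second and third key. How the latch behaves: the latched key stays firm, 7 mm lower than the others, under a touch of up to 2.5 N. Pushed on to its bottom stop (about 5 N) its latch comes free; let go, it springs fully up and then moves as freely as the others
- key_a (a joint): how far this key is pressed down, in m: 0 fully up, 0.011 at the bottom stop. A spring pushes it up: 1.0 N at the top plus 0.25 N per mm (a touch of 1.5 N sinks a key that is up by about 2 mm). One key of the four is latched at 0.007 at the start, the other three are at 0. A key that is up counts as pressed if it is pushed 6 mm down (2.5 N)
- key_a_top (a point): centre of the flat top of this off-white key (cap 36 mm front to back, 26 mm along the row): 65 mm above the worktop when up, 58 mm when latched, 54 mm at the bottom stop. The keys a to d look alike and stand in the box in any order
- key_b (a joint): how far this key is pressed down, in m: 0 fully up, 0.011 at the bottom stop. A spring pushes it up: 1.0 N at the top plus 0.25 N per mm (a touch of 1.5 N sinks a key that is up by about 2 mm). One key of the four is latched at 0.007 at the start, the other three are at 0. A key that is up counts as pressed if it is pushed 6 mm down (2.5 N)
- key_b_top (a point): centre of the flat top of this off-white key (cap 36 mm front to back, 26 mm along the row): 65 mm above the worktop when up, 58 mm when latched, 54 mm at the bottom stop. The keys a to d look alike and stand in the box in any order
- key_c (a joint): how far this key is pressed down, in m: 0 fully up, 0.011 at the bottom stop. A spring pushes it up: 1.0 N at the top plus 0.25 N per mm (a touch of 1.5 N sinks a key that is up by about 2 mm). One key of the four is latched at 0.007 at the start, the other three are at 0. A key that is up counts as pressed if it is pushed 6 mm down (2.5 N)
- key_c_top (a point): centre of the flat top of this off-white key (cap 36 mm front to back, 26 mm along the row): 65 mm above the worktop when up, 58 mm when latched, 54 mm at the bottom stop. The keys a to d look alike and stand in the box in any order
- key_d (a joint): how far this key is pressed down, in m: 0 fully up, 0.011 at the bottom stop. A spring pushes it up: 1.0 N at the top plus 0.25 N per mm (a touch of 1.5 N sinks a key that is up by about 2 mm). One key of the four is latched at 0.007 at the start, the other three are at 0. A key that is up counts as pressed if it is pushed 6 mm down (2.5 N)
- key_d_top (a point): centre of the flat top of this off-white key (cap 36 mm front to back, 26 mm along the row): 65 mm above the worktop when up, 58 mm when latched, 54 mm at the bottom stop. The keys a to d look alike and stand in the box in any order
- eyepiece_1: loose black microscope eyepiece, 30 mm across, 42 mm high, standing beside the right end of the box; origin at the centre of its underside; to be left alone
- objective_case: loose white pot with a black screw cap, 33 mm across, 49 mm high, standing beside the left end of the box; origin at the centre of its underside; to be left alone
- specimen_jar: loose white-lidded specimen jar, 56 mm across, 72 mm high, standing behind the box; origin at the centre of its underside; to be left alone

How it is judged:
By the outcome, as a careful person would: the job done as asked, in the order asked, and still so for the second after the job is handed in, with the robot touching nothing.
It also fails if it takes over 51 s, if anything falls off the work surface, if the arm or the gripper's body presses on something with over 40 N, if the wrist force passes 120 N, or if a joint passes its speed limit or range.

## Working session

There is one attempt and no reset: what is moved stays moved. The work goes in short steps, Python scripts to look and compute and a shell command to move; the robot and the scene stay as the last step left them, time stands still between calls to the robot, and variables do not carry over. Pictures are saved under pics/ and viewed, about 8 in all and at most 12, crops included, and the job is handed in when it is done.

```bash
ls; mkdir -p pics
cat > h.py <<'E'
from station import ctrl
import numpy as np, cv2
def K(n):
    p=ctrl.camera_params(n); f=240/np.tan(np.radians(p["vertical_fov"])/2)
    return np.array([[f,0,p["cx"]],[0,f,p["cy"]],[0,0,1]]),np.array(p["distortion"],float),np.linalg.inv(np.array(p["camera_from_world"]))
def ray(n,px,z):
    k,d,T=K(n); u=cv2.undistortPoints(np.array([[px]],float),k,d)[0,0]
    v=T[:3,:3]@np.array([*u,1]); o=T[:3,3]; return o+v*(z-o[2])/v[2]
E
python3 - <<'E'
from h import *
for n in("top","side"):
    im,dp=ctrl.camera(n); cv2.imwrite(f"pics/{n}0.png",im[:,:,::-1]); np.save(f"pics/{n}0.npy",dp)
    print(n,K(n)[2].round(3).tolist())
    for l,z in(("key_a_top",.065),("row_centre",.05),("switch_box",0),("eyepiece_1",0),("objective_case",0),("specimen_jar",0)):
        for r in ctrl.place_of(n,l)[:5]: print(l,np.round(r["centre"],1),round(r["score"],2),ray(n,r["centre"],z).round(4))
print(ctrl.get_obs())
E
```

```text
pics
top [[0.002, -0.992, 0.13, 0.482], [-1.0, -0.003, -0.014, 0.019], [0.014, -0.13, -0.991, 0.949], [0.0, 0.0, 0.0, 1.0]]
key_a_top [359.1 276.1] 0.49 [ 0.5322 -0.0746  0.065 ]
row_centre [372.2 281.7] 0.56 [ 0.522  -0.1019  0.05  ]
switch_box [365.5 282.8] 0.67 [ 0.522  -0.0947  0.    ]
eyepiece_1 [445.8 290.5] 0.65 [ 0.5058 -0.2626  0.    ]
objective_case [277.9 252.4] 0.55 [0.5847 0.087  0.    ]
specimen_jar [387.7 220. ] 0.67 [ 0.654  -0.1432  0.    ]
side [[0.949, -0.205, 0.24, 0.372], [-0.316, -0.642, 0.699, -0.691], [0.011, -0.739, -0.674, 0.757], [0.0, 0.0, 0.0, 1.0]]
key_a_top [290.5 283.2] 0.78 [ 0.5272 -0.0713  0.065 ]
key_a_top [295.5 303.3] 0.64 [ 0.5226 -0.118   0.065 ]
key_a_top [295.8 244.3] 0.52 [0.5638 0.021  0.065 ]
key_a_top [304.4 325.8] 0.3 [ 0.5229 -0.1681  0.065 ]
row_centre [295.9 301. ] 0.64 [ 0.528  -0.1008  0.05  ]
switch_box [299.2 318.1] 0.76 [ 0.5333 -0.0995  0.    ]
eyepiece_1 [310.3 403.1] 0.84 [ 0.5011 -0.2682  0.    ]
objective_case [293.7 245.7] 0.87 [0.5765 0.0852 0.    ]
specimen_jar [371.9 318.4] 0.86 [ 0.6572 -0.1404  0.    ]
{'time_s': 0.7, 'qpos': array([-1.31060177e+00,  2.99886453e-01,  1.52099583e+00, -1.77116311e-05,
        1.32069517e+00, -6.65704336e-02]), 'joint_vel': array([ 1.36209103e-03, -1.02641081e-03,  4.01829539e-05,  5.55180346e-04,
       -7.46373026e-04,  7.03413331e-04]), 'tau': array([-1.25055747e-03, -5.31580997e+01, -3.52885866e+01,  7.07695750e-02,
        2.12988228e-02, -7.82490019e-06]), 'ee_pos': array([ 0.17654594, -0.52088772,  0.20545478]), 'eef_rot': array([ 3.14157452e+00, -1.40244849e-05, -1.24402695e+00]), 'force': array([-0.45257276, -1.10054959, -0.3658947 ]), 'moment': array([ 0.05130432, -0.02475414, -0.03528735]), 'grip_width': 0.0942079900984344}
```

Run:
```python
from h import *
a=cv2.imread("pics/top0.png")[200:340,230:490]; b=cv2.imread("pics/side0.png")[200:440,180:480]
a=cv2.resize(a,(780,420),interpolation=3); cv2.imwrite("pics/t1.png",a)
cv2.imwrite("pics/s1.png",cv2.resize(b,(750,600),interpolation=3))
```

```text
(no output)
```

View pics/t1.png

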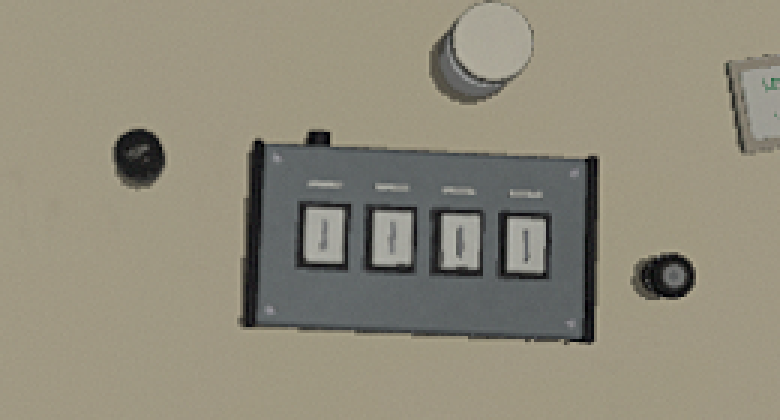

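View pics/s1.png

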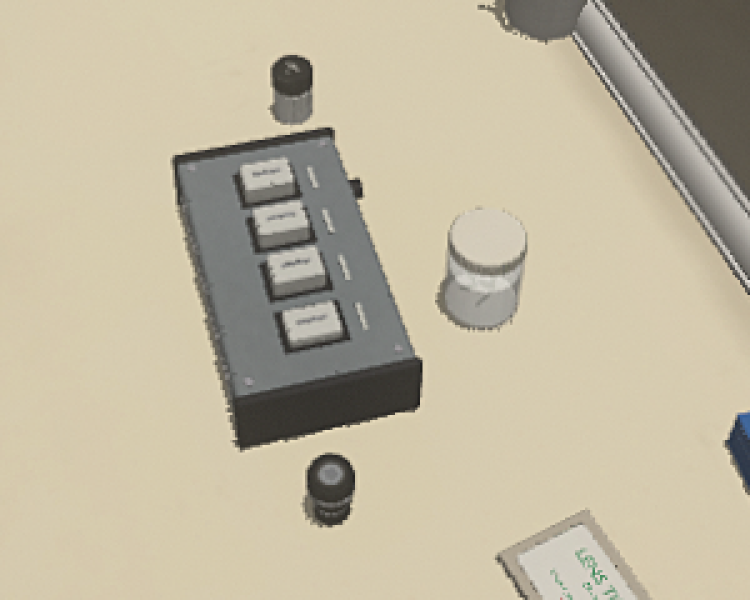

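The crops show four keys: about (338,278), (360,279), (383,281) and (405,282) in the top picture. In the side view the fourth looks lower. The pot is at the left, the eyepiece at the right, and the jar behind.

Run:
```python
from h import *
for n,pts in(("top",[(338,278.3),(360.3,279.3),(383,280.7),(405,281.7)]),("side",[(267/2.5+180,271),(281/2.5+180,289),(297/2.5+180,307),(313/2.5+180,329)])):
    for p in pts:
        print(n,[ray(n,p,z).round(4)[:2].tolist() for z in(.065,.058)])
# box corners (deck) in top
c=[(256,146),(590,160),(585,338),(246,324)]
print([ray("top",(230+x/3,200+y/3),.05).round(4)[:2].tolist() for x,y in c])
dp=np.load("pics/top0.npy"); k,d,T=K("top")
for p in[(338,278),(360,279),(383,281),(405,282)]:
    z=np.median(dp[p[1]-4:p[1]+5,p[0]-3:p[0]+4]); u=cv2.undistortPoints(np.array([[p]],float),k,d)[0,0]
    print((T@np.array([u[0]*z,u[1]*z,z,1]))[:3].round(4))
```

```text
top [[0.5279, -0.0339], [0.5282, -0.0343]]
top [[0.526, -0.0769], [0.5263, -0.0777]]
top [[0.5233, -0.1208], [0.5236, -0.1219]]
top [[0.5214, -0.1636], [0.5217, -0.1651]]
side [[0.529, -0.0409], [0.5306, -0.0343]]
side [[0.5266, -0.0854], [0.5281, -0.0792]]
side [[0.5256, -0.1274], [0.5271, -0.1217]]
side [[0.5223, -0.1747], [0.5238, -0.1695]]
[[0.5869, 0.0097], [0.5782, -0.2114], [0.4614, -0.2051], [0.4709, 0.016]]
[ 0.5284 -0.0339  0.0652]
[ 0.5266 -0.0763  0.0648]
[ 0.5227 -0.1208  0.0649]
[ 0.5211 -0.1649  0.0586]
```

```bash
python3 -m inch '[0,0,0,0,0,-0.149,0, 0,0,0,0,0,-0.149,0, 0,0,0,0,0,-0.149,0, 0,0,0,0,0,-0.149,0, 0,0,0,0,0,-0.149,0, 0,0,0,0,0,-0.149,0, 0,0,0,0,0,-0.149,0, 0,0,0,0,0,-0.149,0, 2.72,-4.2,0,0,0,0,0, 2.72,-4.2,0,0,0,0,0, 2.72,-4.2,0,0,0,0,0, 2.72,-4.2,0,0,0,0,0, 2.72,-4.2,0,0,0,0,0, 2.72,-4.2,0,0,0,0,0, 2.72,-4.2,0,0,0,0,0, 2.72,-4.2,0,0,0,0,0, 2.72,-4.2,0,0,0,0,0, 2.72,-4.2,0,0,0,0,0, 2.72,-4.2,0,0,0,0,0, 2.72,-4.2,0,0,0,0,0]'; python3 -m inch '[0,0,3,0,0,0,0, 0,0,3,0,0,0,0, 0,0,3,0,0,0,0, 0,0,2,0,0,0,0,0,0,0,0,0,0,0,0,0,0,0,0,0,0]'
```

```text
time_s: 3.2
ee_pos: [0.5295, -0.033, 0.2056]
eef_rot: [3.142, -0.0, -0.052]
force: [0.4, -0.3, -0.5]
grip_width: 0.0001
time_s: 3.95
ee_pos: [0.5292, -0.0346, 0.0964]
eef_rot: [3.142, -0.001, -0.052]
force: [0.4, -0.2, 0.9]
grip_width: 0.0003
```

Run:
```python
from h import *
for i in range(6):
    im,dp=ctrl.camera("side" if i else "top"); o=ctrl.get_obs(); print(o["ee_pos"].round(4),o["force"].round(2))
    if i<2: cv2.imwrite(f"pics/b{i}.png",cv2.resize(im[200:350,210:410,::-1],(800,600),interpolation=3))
```

```text
[ 0.5292 -0.0346  0.0965] [-0.95 -0.5   0.17]
[ 0.5292 -0.0346  0.0965] [-0.84  0.33 -0.12]
[ 0.5291 -0.0346  0.0964] [-0.21  0.09  0.05]
[ 0.529  -0.0346  0.0962] [ 0.12 -0.44 -0.53]
[ 0.5289 -0.0346  0.0961] [-0.09  0.33 -0.23]
[ 0.5289 -0.0346  0.0959] [-0.48  0.1   0.41]
```

View pics/b1.png

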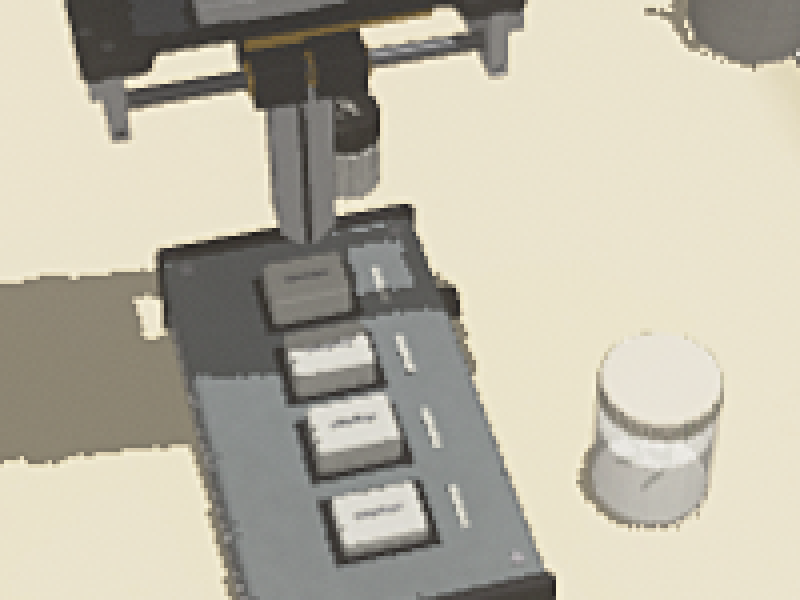

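The side view shows the closed fingertips about (310,240) right over the first key (310,285), and key 4 (380,515) visibly lower. First tap now, slowly.

```bash
cat > r.py <<'E'
from h import *
F=[]
for i in range(5):
    ctrl.camera("side"); o=ctrl.get_obs(); F.append(np.r_[o["force"][2],o["ee_pos"]])
print(o["time_s"],np.mean(F,0).round(4),F[-1].round(4))
E
python3 -m inch '[0,0,1.2,0,0,0,0, 0,0,1,0,0,0,0, 0,0,0.5,0,0,0,0, 0,0,0.2,0,0,0,0, 0,0,0.15,0,0,0,0, 0,0,0.1,0,0,0,0, 0,0,0,0,0,0,0]'; python3 r.py
```

```text
time_s: 5.12
ee_pos: [0.5288, -0.0345, 0.0641]
eef_rot: [3.142, -0.0, -0.052]
force: [-0.4, 0.6, 1.0]
grip_width: 0.0004
5.375 [ 1.0774  0.5288 -0.0345  0.0641] [ 0.2637  0.5288 -0.0345  0.0641]
```

```bash
python3 -m inch '[0,0,0.1,0,0,0,0, 0,0,0,0,0,0,0]'; python3 r.py
```

```text
time_s: 5.62
ee_pos: [0.5288, -0.0345, 0.0629]
eef_rot: [3.142, -0.0, -0.052]
force: [1.3, 0.6, 0.9]
grip_width: 0.0003
5.875 [ 1.1688  0.5288 -0.0345  0.063 ] [ 2.0043  0.5288 -0.0345  0.063 ]
```

```bash
python3 -m inch '[0,0,-1,0,0,0,0, 0,0,-1,0,0,0,0, 0,0,0,0,0,0,0, 0,1.5,0,0,0,0,0, 0,1.5,0,0,0,0,0, 0,1.4,0,0,0,0,0, 0,0,0,0,0,0,0, 0,0,0,0,0,0,0, 0,0,1,0,0,0,0, 0,0,0.5,0,0,0,0, 0,0,0.2,0,0,0,0, 0,0,0.1,0,0,0,0, 0,0,0.1,0,0,0,0, 0,0,0.1,0,0,0,0, 0,0,0,0,0,0,0, 0,0,0,0,0,0,0]'; python3 r.py
```

```text
time_s: 7.88
ee_pos: [0.5265, -0.0784, 0.063]
eef_rot: [-3.142, -0.0, -0.052]
force: [-0.6, 0.6, 2.5]
grip_width: 0.0007
8.125 [ 1.2977  0.5265 -0.0784  0.063 ] [ 0.8216  0.5265 -0.0785  0.063 ]
```

Key 2 resists with about 1.3 N at the full height, so it is up. On to key 3.

```bash
python3 -m inch '[0,0,-1,0,0,0,0, 0,0,-1,0,0,0,0, 0,0,0,0,0,0,0, 0,1.5,0,0,0,0,0, 0,1.5,0,0,0,0,0, 0,1.4,0,0,0,0,0, 0,0,0,0,0,0,0, 0,0,0,0,0,0,0, 0,0,1,0,0,0,0, 0,0,0.5,0,0,0,0, 0,0,0.2,0,0,0,0, 0,0,0.1,0,0,0,0, 0,0,0.1,0,0,0,0, 0,0,0.1,0,0,0,0, 0,0,0,0,0,0,0, 0,0,0,0,0,0,0]'; python3 r.py
```

```text
time_s: 10.12
ee_pos: [0.5242, -0.1224, 0.0631]
eef_rot: [-3.142, -0.0, -0.052]
force: [0.3, 1.3, 1.0]
grip_width: 0.0006
10.375 [ 1.2431  0.5242 -0.1224  0.063 ] [ 1.4045  0.5242 -0.1224  0.063 ]
```

Key 3 is also up. Now key 4: the same depth first.

```bash
python3 -m inch '[0,0,-1,0,0,0,0, 0,0,-1,0,0,0,0, 0,0,0,0,0,0,0, 0,1.5,0,0,0,0,0, 0,1.5,0,0,0,0,0, 0,1.4,0,0,0,0,0, 0,0,0,0,0,0,0, 0,0,0,0,0,0,0, 0,0,1,0,0,0,0, 0,0,0.5,0,0,0,0, 0,0,0.2,0,0,0,0, 0,0,0.1,0,0,0,0, 0,0,0.1,0,0,0,0, 0,0,0.1,0,0,0,0, 0,0,0,0,0,0,0, 0,0,0,0,0,0,0]'; python3 r.py
```

```text
time_s: 12.38
ee_pos: [0.5219, -0.1664, 0.063]
eef_rot: [3.142, -0.0, -0.052]
force: [-0.3, 0.5, -0.5]
grip_width: 0.0004
12.625 [ 0.1224  0.5219 -0.1664  0.063 ] [-0.0609  0.5218 -0.1663  0.063 ]
```

No contact at that height, so key 4 is down. I'll creep down to touch it lightly.

```bash
python3 -m inch '[0,0,0.2,0,0,0,0, 0,0,0.15,0,0,0,0, 0,0,0.1,0,0,0,0, 0,0,0,0,0,0,0]'; python3 r.py;  python3 -m inch '[0,0,0.05,0,0,0,0, 0,0,0,0,0,0,0]'; python3 r.py
```

```text
time_s: 13.12
ee_pos: [0.5218, -0.1663, 0.0584]
eef_rot: [-3.142, 0.0, -0.052]
force: [0.1, -0.6, 0.6]
grip_width: 0.0005
13.375 [ 0.7313  0.5219 -0.1664  0.0585] [ 0.705   0.5219 -0.1664  0.0584]
time_s: 13.62
ee_pos: [0.5219, -0.1664, 0.0581]
eef_rot: [3.142, -0.0, -0.052]
force: [-1.1, 0.3, 3.2]
grip_width: 0.0002
13.875 [ 2.4671  0.5219 -0.1664  0.058 ] [ 2.4587  0.5219 -0.1664  0.058 ]
```

Key 4 is firm at z≈0.058 (2.5 N), so it is the latched one. I'll lift off, then press it fully.

```bash
python3 -m inch '[0,0,-1,0,0,0,0, 0,0,-0.5,0,0,0,0, 0,0,0,0,0,0,0, 0,0,0,0,0,0,0, 0,0,0,0,0,0,0, 0,0,0,0,0,0,0, 0,0,0.8,0,0,0,0, 0,0,0.5,0,0,0,0, 0,0,0.3,0,0,0,0, 0,0,0.2,0,0,0,0, 0,0,0.2,0,0,0,0, 0,0,0,0,0,0,0]'; python3 r.py
```

```text
time_s: 15.38
ee_pos: [0.5217, -0.1663, 0.0539]
eef_rot: [-3.142, 0.0, -0.052]
force: [-8.2, 3.3, 15.2]
grip_width: 0.0005
15.625 [16.5659  0.5217 -0.1663  0.0539] [16.0092  0.5216 -0.1663  0.0539]
```

```bash
python3 -m inch '[0,0,-0.5,0,0,0,0, 0,0,-1,0,0,0,0, 0,0,-3,0,0,0,0, 0,0,-4,0,0,0,0, 0,0,-4,0,0,0,0, -4,0,-3,0,0,0,0, -5,0,0,0,0,0,0, -5,0,0,0,0,0,0, -5,0,0,0,0,0,0, 0,0,0,0,0,0,0, 0,0,0,0,0,0,0]'
python3 - <<'E'
from h import *
for n in("top","side"):
    im,dp=ctrl.camera(n); 
    if n=="top": D=dp
    for l in("eyepiece_1","objective_case","specimen_jar"):
        r=ctrl.place_of(n,l)[:1]
        for q in r: print(n,l,np.round(q["centre"],1),ray(n,q["centre"],0).round(4))
    cv2.imwrite(f"pics/c{n}.png",cv2.resize(im[200:380,180:420,::-1],(800,600),interpolation=3))
k,d,T=K("top")
for p in[(338,278),(360,279),(383,281),(405,282)]:
    z=np.median(D[p[1]-4:p[1]+5,p[0]-3:p[0]+4]); u=cv2.undistortPoints(np.array([[p]],float),k,d)[0,0]
    print((T@np.array([u[0]*z,u[1]*z,z,1]))[:3].round(4))
o=ctrl.get_obs(); print(o["force"],o["ee_pos"])
E
```

```text
time_s: 17.0
ee_pos: [0.3327, -0.1567, 0.2085]
eef_rot: [3.141, -0.001, -0.052]
force: [-0.5, -0.0, -0.1]
grip_width: 0.0001
top eyepiece_1 [448.6 293.9] [ 0.4987 -0.2684  0.    ]
top objective_case [275.7 250.4] [0.5888 0.0916 0.    ]
top specimen_jar [386.7 218.8] [ 0.6566 -0.1411  0.    ]
side eyepiece_1 [310.4 402.9] [ 0.5013 -0.268   0.    ]
side objective_case [296.3 244.1] [0.5829 0.0882 0.    ]
side specimen_jar [372.  320.4] [ 0.6557 -0.1447  0.    ]
[ 0.5284 -0.0339  0.0653]
[ 0.5266 -0.0763  0.0652]
[ 0.5227 -0.1209  0.0647]
[ 0.5208 -0.1635  0.0655]
[-0.42975194  0.4658196   0.35204549] [ 0.33228815 -0.15642792  0.20775466]
```

View pics/cside.png

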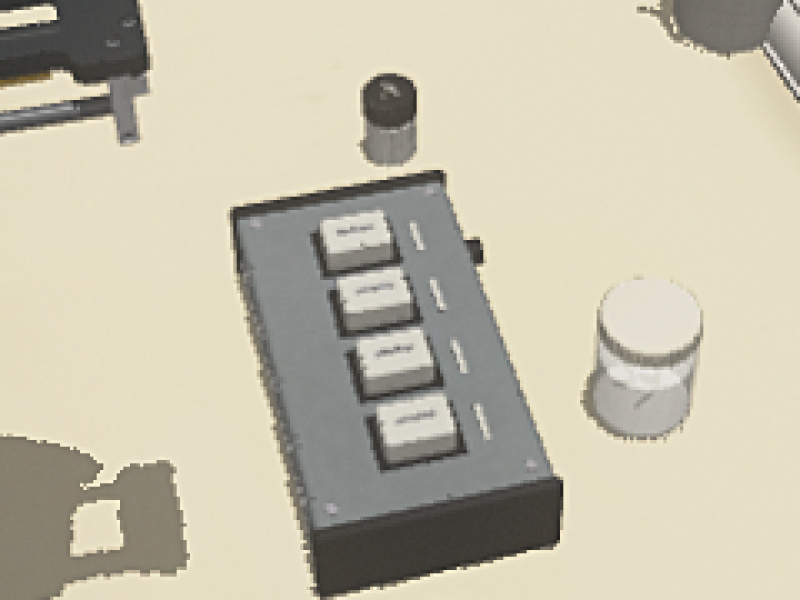

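The picture shows all four keys level (tops from (355,235) to (415,425)), with the pot and jar where they were. The depth reads 65 mm at every key.

```bash
python3 -c "
from station import ctrl
print(ctrl.hand_in())"
```

```text
the job is handed in; nothing more can be done
None
```

The fourth key from the left was the latched one. It is now released, all four keys stand level, and the job is handed in at about 17 s.

- **Taps:** I tapped each key once, left to right, with the closed fingertips. Keys 1–3 met the fingers at full height and pushed back with about 1.2–1.3 N, pressed only about 2 mm. Key 4 gave nothing at that height. It was firm at 58 mm; the touch there averaged about 2.5 N, right at the limit for a light touch, and one noisy reading showed 3.2 N.
- **Press:** After lifting off, I pressed key 4 to its bottom stop (54 mm, about 16 N) and let go.
- **Last checks:** The overhead depth picture reads 64.7–65.5 mm at all four keys, and the arm is clear with no contact force. The side picture shows the pot and jar in place. The eyepiece was outside that crop; its detected position in the side camera was unchanged.
- **Disagreement:** Detected positions of the loose objects differ by up to about 9 mm between before and after (eyepiece in the top camera). I put this down to detector error, because the fingers never went near them.

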